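Tighten the polisher's chuck on the white bob

ROBOT

A 6-joint arm with a two-finger parallel gripper is mounted at the origin on the work surface. World frame = base frame: x ahead of the robot, y to its left, z up, the work surface at z = 0. Lengths are in mm, angles in degrees, forces in N, time in s.
With the tool pointing down it reaches from about 350 to 850 mm from the base axis. Payload 8.1 kg.
Tool frame: the origin (TCP) lies on the centre line of the jaws, within the pads' length; the fingertips stand 19 mm ahead of it and the grasp point (between the pads) is the TCP; z points along the fingers, y is the direction in which the jaws open and shut (so a half turn about z gives the same grasp; the last joint's range is limited). The gripper opens to 85 mm and grips with 20 to 120 N. Pads are 22 mm wide; open, the fingers measure 114 mm over their backs; the gripper's body (76 mm by 85 mm) begins 54 mm behind the grasp point. The pads swing forward as they close: fully open they stand 13 mm farther back than shut.
Start: joints at [67.586, 7.471, 85.268, -0, 87.261, -4.893], TCP at [180.612, 572.175, 250.292] pointing down, gripper open.
Joint ranges: [-169.43, 169.43], [-51.17, 129.36], [1.28, 143.12], [-76.62, 256.62], [0, 156.53], [-152.29, 152.29]. Speed limits (degrees/s): [136.94, 136.94, 159.86, 180, 180, 180].

INTERFACE

Orientations are given as [roll, pitch, yaw] about the fixed x, y, z axes, in that order (R = Rz(yaw) Ry(pitch) Rx(roll)).
In Python, from bench import r, viewer gives the robot as it stands.
- The arm moves only by the tool carry_out, never from a script. Its argument "commands" is a list that holds one entry, the list of rows, each a list of 7 numbers: the finger opening in mm, from 0 to 85.4, then the shift along the tool's x, y, z in mm, then the turn, a rotation vector about the tool's x, y, z in degrees. A call has 1 to 5 rows; each row is the pose to reach, as a shift and turn from the pose commanded when the call began, along the tool's axes at that moment; what a row does not reach only later rows make up. A row lasts 1/8 s, in which the tool goes at most 62.5 mm and 10.7 degrees, less where a joint would pass 70% of its speed; a pose out of reach is approached as far as the arm can. A call with a gripper value outside its range is refused whole. The fingers move at their own pace and stop on an object; "grip_force" is the grip in N (left out, the last holds). Time passes only in rows, so rows that repeat a pose let the fingers close. It gives the time, the measured TCP pose, the force and the opening at its end, in the units of the state.
- r.sense(): the state, without advancing time (a new reading comes with each control period).
- viewer.snapshot(name): name is "side" or "top" or "wrist"; returns the picture (384x512x3 uint8, red, green, blue); there is no depth.
- viewer.calibration(name): a dict with "camera_matrix" (3x3 intrinsics, pixels), "rvec" (rotation vector, rad) and "tvec" (3), from world to camera coordinates, as OpenCV has them. Camera axes: x right, y down, z forward; pixel columns grow to the right and rows downward; lengths in mm; the calibration is good to about 2 mm. A picture is of the moment at which its call begins: read the wrist's pose just before it. calibration takes no time and is no camera call; for the wrist camera it gives the pose at the moment of the call.
- r.hand_in(): hands the job in, once; it reports no verdict.
The state is a dict: "time": time; "joint_pos": joint angles; "qd": joint speeds; "joint_efforts": joint torques, N m; "tool_pos": TCP position; "tcp_rot": TCP orientation; "ft_force": force on the tool from outside, world axes, zero at the start; "wrist_torque": the same for the moment, N m; "finger_gap": finger opening in mm.
Only numpy, scipy, OpenCV 4.12 (cv2) and the standard library are available. Lean on these libraries where they do the work, as an engineer would, in place of code of your own. Each camera call takes 0.05 s, during which the arm holds its last target. There are 200 camera calls.

TASK

The white plastic board is to be polished next: find which of the two upright polishers has the white bob standing loose in its chuck, and tighten that chuck by hand, turning its sleeve clockwise seen from above, regripping as needed, until all three jaws hold the white bob firmly. Feel for it and stop once it is firm; do not wrench it tight. Leave the other chuck open as it is with its brown bob, and leave everything else on the counter where it stands.

Things in the scene. Friction and masses are not known exactly. Their poses are not given: they have to be found in the camera images.
- blue_chuck: upright polisher handle with a blue band, fixed in a black charging dock 110 x 110 x 40 mm, its three-jaw keyless chuck facing up; origin on the chuck's axis, at the underside of the dock, z up. Handle 42 mm across; bore floor is 105 mm above the origin. It may stand on either side
- blue_chuck_sleeve (a joint): sleeve angle, rad: 0 fully open, grows to 4.5 clockwise seen from above, closing the three jaws together; starts at 0 to 0.7. Jaws first touch a shank between 1.7 and 2.7, different for each chuck. Turning takes about 0.2 N m against friction; from first touch the resisting torque climbs, by 0.1 N m when firm (about 0.35 rad past touch; it then stays by friction), by over 0.2 N m when wrenched
- blue_chuck_grip (a point): point on the sleeve's axis at the height to grip it. The ribbed sleeve is 48 mm across and 34 mm tall, from 22 mm below this point to 12 mm above it; the bob in it ends 31 mm above this point. This frame turns with the sleeve
- blue_chuck_mark (a point): red mark on the sleeve's top rim, 22 mm from the axis; turns with the sleeve
- blue_chuck_jaw0: one of the chuck's three dark jaws, 20 mm wide, 25 mm tall, top flush with the sleeve's top; origin on the chuck's axis at the jaw's foot when fully open (107 mm above the dock's underside), moving with the jaw
- blue_chuck_jaw1: one of the chuck's three dark jaws, 20 mm wide, 25 mm tall, top flush with the sleeve's top; origin on the chuck's axis at the jaw's foot when fully open (107 mm above the dock's underside), moving with the jaw
- blue_chuck_jaw2: one of the chuck's three dark jaws, 20 mm wide, 25 mm tall, top flush with the sleeve's top; origin on the chuck's axis at the jaw's foot when fully open (107 mm above the dock's underside), moving with the jaw
- yellow_chuck: upright polisher handle with a yellow band, fixed in a black charging dock 110 x 110 x 40 mm, its three-jaw keyless chuck facing up; origin on the chuck's axis, at the underside of the dock, z up. Handle 42 mm across; bore floor is 105 mm above the origin. It may stand on either side
- yellow_chuck_sleeve (a joint): sleeve angle, rad: 0 fully open, grows to 4.5 clockwise seen from above, closing the three jaws together; starts at 0 to 0.7. Jaws first touch a shank between 1.7 and 2.7, different for each chuck. Turning takes about 0.2 N m against friction; from first touch the resisting torque climbs, by 0.1 N m when firm (about 0.35 rad past touch; it then stays by friction), by over 0.2 N m when wrenched
- yellow_chuck_grip (a point): point on the sleeve's axis at the height to grip it. The ribbed sleeve is 48 mm across and 34 mm tall, from 22 mm below this point to 12 mm above it; the bob in it ends 31 mm above this point. This frame turns with the sleeve
- yellow_chuck_mark (a point): red mark on the sleeve's top rim, 22 mm from the axis; turns with the sleeve
- yellow_chuck_jaw0: one of the chuck's three dark jaws, 20 mm wide, 25 mm tall, top flush with the sleeve's top; origin on the chuck's axis at the jaw's foot when fully open (107 mm above the dock's underside), moving with the jaw
- yellow_chuck_jaw1: one of the chuck's three dark jaws, 20 mm wide, 25 mm tall, top flush with the sleeve's top; origin on the chuck's axis at the jaw's foot when fully open (107 mm above the dock's underside), moving with the jaw
- yellow_chuck_jaw2: one of the chuck's three dark jaws, 20 mm wide, 25 mm tall, top flush with the sleeve's top; origin on the chuck's axis at the jaw's foot when fully open (107 mm above the dock's underside), moving with the jaw
- white_bob: polishing bob: steel shank 12 mm across with a round white head, for plastic boards, 23 mm across; 46 mm tall in all, standing loose (up to 5 mm of play each way) in one of the chucks, the last 19 mm showing above the sleeve; origin under its foot. Which chuck it stands in varies
- brown_bob: polishing bob: steel shank 12 mm across with a round dark brown head, for bamboo boards, 23 mm across; 46 mm tall in all, standing loose (up to 5 mm of play each way) in one of the chucks, the last 19 mm showing above the sleeve; origin under its foot. Which chuck it stands in varies
- canister: steel canister with a toggle latch on its front, 55 mm across, 60 mm tall, bystander; origin under its centre
- owl: white and blue ceramic magnet owl, 38 mm across, 60 mm tall, bystander; origin under its centre
- opener: red plastic bottle opener lying flat, 120 mm long along its own y, 36 mm wide, 8 mm thick, bystander; origin under its middle
- white_board: round white plastic cutting board lying flat, 220 mm across, 10 mm thick, the next to be polished, bystander; origin under its centre
- mug: blue ceramic mug, 80 mm across, 85 mm tall, handle towards its own +y, bystander; origin under its centre
- jar: amber glass jar with a white cap, 60 mm across, 75 mm tall, bystander; origin under its centre
Mind the look-alikes: they are no part of the job. What is shaped like the yellow_chuck but green is not meant.

How it is judged (in metres and radians):
At the end, for the whole second after the job is handed in: All three jaws press the white bob with over 7 N each; it is within 6 mm of its chuck's axis, within 0.06 rad of upright, at rest. The brown bob stands in the other chuck (within 15 mm, tilt under 0.45 rad), whose red mark is within 8 mm of its start (((horizontal distance between white_bob and blue_chuck_grip below 0.006 m and horizontal distance between brown_bob and yellow_chuck_grip below 0.015 m and contact force between each of blue_chuck_jaw0, blue_chuck_jaw1, blue_chuck_jaw2 and white_bob above 7 N and distance of yellow_chuck_mark from where it was at the start of the episode below 0.008 m) or (horizontal distance between white_bob and yellow_chuck_grip below 0.006 m and horizontal distance between brown_bob and blue_chuck_grip below 0.015 m and contact force between each of yellow_chuck_jaw0, yellow_chuck_jaw1, yellow_chuck_jaw2 and white_bob above 7 N and distance of blue_chuck_mark from where it was at the start of the episode below 0.008 m)) and angle between white_bob's own z axis and vertical below 0.06 rad and angle between brown_bob's own z axis and vertical below 0.45 rad and linear speed of white_bob below 0.02 m/s); the robot touches nothing.
It fails at once if a jaw is wrenched onto a bob with more than 40 N (contact force between any of blue_chuck_jaw0, blue_chuck_jaw1, blue_chuck_jaw2, yellow_chuck_jaw0, yellow_chuck_jaw1, yellow_chuck_jaw2 and white_bob above 40 N or contact force between any of blue_chuck_jaw0, blue_chuck_jaw1, blue_chuck_jaw2, yellow_chuck_jaw0, yellow_chuck_jaw1, yellow_chuck_jaw2 and brown_bob above 40 N).
It fails at once if a bystander is moved by more than 30 mm (distance of any of canister, owl, opener, white_board, mug, jar from where it was at the start of the episode above 0.03 m).
It fails at once if the wrong chuck (the one with the brown bob) is turned: its mark moves more than 15 mm ((horizontal distance between brown_bob and blue_chuck_grip below 0.015 m and distance of blue_chuck_mark from where it was at the start of the episode above 0.015 m) or (horizontal distance between brown_bob and yellow_chuck_grip below 0.015 m and distance of yellow_chuck_mark from where it was at the start of the episode above 0.015 m)).
It also fails if it takes over 51 s, if anything falls off the work surface, if the arm or the gripper's body presses on something with over 40 N, if the wrist force passes 120 N, or if a joint passes its speed limit or range.

## Working session

There is one attempt and no reset: what is moved stays moved. The work goes in short steps, Python scripts to look and compute and a tool call to move; the robot and the scene stay as the last step left them, time stands still between calls to the robot, and variables do not carry over. Pictures are saved under pics/ and viewed, about 8 in all and at most 12, crops included, and the job is handed in when it is done.

Besides the shell and the picture viewer there is one more tool, called after ">>>" by a JSON object that holds its "name" and its "arguments". carry_out: Moves the arm, as the interface text tells. Its arguments: {"type":"object","properties":{"commands":{"type":"array","items":{"type":"array","items":{"type":"array","items":{"type":"number"}}}},"grip_force":{"type":"number"}},"required":["commands"]}

```bash
mkdir -p pics; ls
python3 - <<'E'
from bench import r, viewer
import cv2
s=r.sense();print({k:s[k] for k in('time','tool_pos','tcp_rot','ft_force','finger_gap')})
for n in('side','top'):
    im=viewer.snapshot(n);cv2.imwrite(f'pics/{n}0.png',im[:,:,::-1]);c=viewer.calibration(n);print(n,c)
E
```

```text
pics
{'time': 0.0, 'tool_pos': array([180.39997422, 571.69099355, 249.22302498]), 'tcp_rot': array([-1.79892586e+02, -9.23497349e-03,  1.62481928e+02]), 'ft_force': array([-0.12297192,  0.17327009,  0.21229894]), 'finger_gap': 85.34089577787589}
side {'camera_matrix': array([[415.3081267 ,   0.        , 256.90427228],
       [  0.        , 415.3081267 , 186.73278593],
       [  0.        ,   0.        ,   1.        ]]), 'rvec': array([ 2.37842127, -0.4133182 ,  0.13748292]), 'tvec': array([-521.24485983,  208.15455621, 1086.91587664])}
top {'camera_matrix': array([[348.36091093,   0.        , 255.46471082],
       [  0.        , 348.36091093, 193.66033443],
       [  0.        ,   0.        ,   1.        ]]), 'rvec': array([ 2.1190294 , -2.14787453,  0.20594548]), 'tvec': array([  5.70945358, 571.84284138, 943.65783025])}
```

View pics/side0.png

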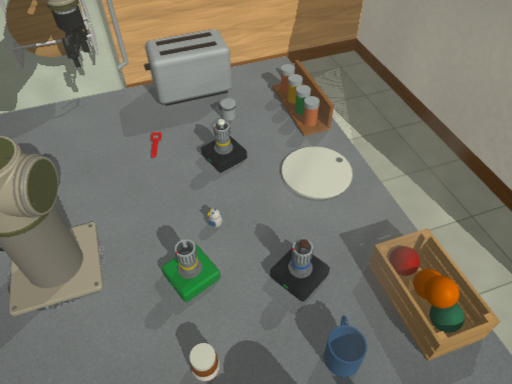

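View pics/top0.png

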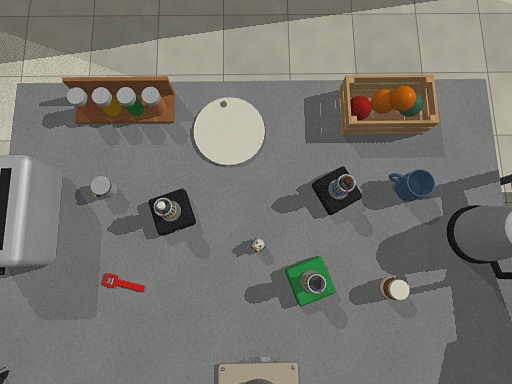

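White bob is in the yellow chuck (side px ~(221,124), top px ~(162,205)); brown is in the blue one; the green one is an empty look-alike.

```bash
cat > h.py <<'E'
import numpy as np, cv2
from bench import r, viewer
def ray(c,px,z):
    R=cv2.Rodrigues(c['rvec'])[0];C=-R.T@c['tvec'];d=R.T@np.linalg.inv(c['camera_matrix'])@[*px,1]
    return C+d*(z-C[2])/d[2]
def proj(c,P): return cv2.projectPoints(np.float64([P]),c['rvec'],c['tvec'],c['camera_matrix'],None)[0].ravel()
E
python3 - <<'E'
from h import *
t=viewer.calibration('top');s=viewer.calibration('side')
print('bob top',ray(t,(162,205),145),ray(s,(221,124),145))
print('dock top corners');
for p in [(149,206),(184,190),(194,223),(161,235)]: print(ray(t,p,40).round())
for n,p in dict(canister=(101,185),owl=(258,244),blue=(348,182),opener=(124,284)).items(): print(n,ray(t,p,60).round())
for p in [(180,572,250),(0,0,0)]: print(proj(t,p),proj(s,p))
for n in ('top','side'):
    im=cv2.imread(f'pics/{n}0.png'); x,y=(130,165) if n=='top' else (185,95)
    cv2.imwrite(f'pics/{n}c.png',cv2.resize(im[y:y+80,x:x+80],None,fx=5,fy=5,interpolation=cv2.INTER_CUBIC))
a=[cv2.imread(f'pics/{n}c.png') for n in('top','side')];cv2.imwrite('pics/c.png',np.hstack(a))
E
```

```text
bob top [528.3849446  239.02854729 145.        ] [524.03127895 234.74847831 145.        ]
dock top corners
[542. 303.  40.]
[587. 204.  40.]
[491. 174.  40.]
[459. 266.  40.]
canister [601. 435.  60.]
owl [429.  -7.  60.]
blue [ 601. -267.   60.]
opener [328. 356.  60.]
[-17.71127418 366.08003598] [83.00321233 57.67894142]
[257.57241383 404.76195066] [ 57.73777656 266.26817654]
```

View pics/c.png

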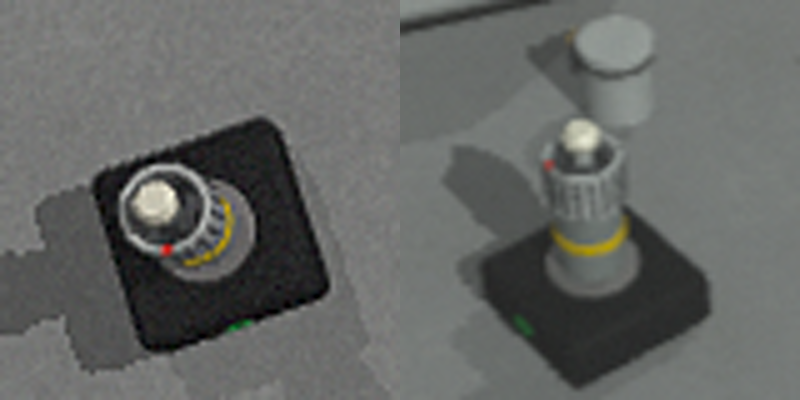

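Run:
```python
from h import *
t=viewer.calibration('top');s=viewer.calibration('side')
print('rim',ray(t,(163,207),132),ray(s,(222,126.6),132))
print('mark',ray(t,(163.4,215),132),ray(s,(185+29.7,95+33),132))
```

```text
rim [525.07154643 239.59779855 132.        ] [526.88826349 237.53205765 132.        ]
mark [504.18171072 237.88682335 132.        ] [504.4931658  238.94564747 132.        ]
```

>>> {"name": "carry_out", "arguments": {"commands": [[[85,-60,-30,0,0,0,-10],[85,-115,-57,0,0,0,-20],[85,-170,-85,0,0,0,-30],[85,-225,-112,0,0,0,-40],[85,-280,-139,0,0,0,-50]]]}}

```text
time: 0.72
tool_pos: [394.3, 366.1, 249.9]
tcp_rot: [-180.0, -0.0, -148.4]
ft_force: [0.7, 0.9, -0.0]
finger_gap: 84.8
```

```bash
cat >> h.py <<'E'
from scipy.spatial.transform import Rotation as Ro
def st(T=None):
    s=r.sense();print(round(s['time'],2),s['tool_pos'].round(1),s['tcp_rot'].round(1),'j',np.round(s['joint_pos'],1),'F',s['ft_force'].round(1),'M',s['wrist_torque'].round(3),'g',round(s['finger_gap'],1))
    if T is not None: print('tool delta',(Ro.from_euler('xyz',s['tcp_rot'],degrees=True).as_matrix().T@(np.array(T)-s['tool_pos'])).round(1))
E
python3 -c "
from h import *
st((526,238.5,230))"
```

```text
0.72 [394.3 366.1 249.9] [-180.    -0.  -148.4] j [ 37.4  -2.1  95.2   0.   86.9 -84.2] F [ 0.7  0.9 -0. ] M [ 0.043 -0.043 -0.028] g 84.8
tool delta [ -45.4 -177.6   19.9]
```

>>> {"name": "carry_out", "arguments": {"commands": [[[85,-13,-54,6,0,0,-4],[85,-26,-108,13,0,0,-8],[85,-39,-163,20,0,0,-12],[85,-39,-163,20,0,0,-12],[85,-39,-163,20,0,0,-12]]]}}

```text
time: 1.35
tool_pos: [511.0, 248.4, 229.8]
tcp_rot: [180.0, -0.1, -136.8]
ft_force: [-0.1, 0.5, -0.0]
finger_gap: 85.1
```

```bash
python3 -c "
from h import *
st((526,238.5,120))
im=viewer.snapshot('wrist');cv2.imwrite('pics/w1.png',im[:,:,::-1])
c=viewer.calibration('wrist');print(proj(c,(526,238.5,132)),proj(c,(526,238.5,151)))"
```

```text
1.35 [511.  248.4 229.8] [ 1.800e+02 -1.000e-01 -1.368e+02] j [  20.7    3.2   91.9    0.    84.9 -112.4] F [-0.1  0.5 -0. ] M [ 0.075  0.001 -0.041] g 85.1
tool delta [ -4.2 -17.6 109.8]
[236.15424069 203.11444831] [234.41536398 210.41352612]
```

View pics/w1.png

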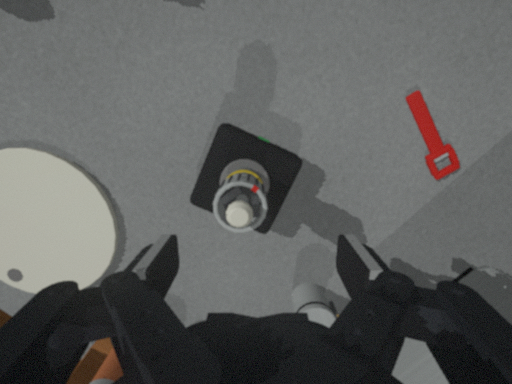

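The wrist view shows the sleeve's rim centred at about (240,206), the white bob at (239,213), and the red mark at (258,188).

```bash
python3 -c "
from h import *
c=viewer.calibration('wrist');print(ray(c,(240.5,206),132)); st((526,238.5,120))
im=viewer.snapshot('wrist')
k=cv2.resize(im[160:260,190:290],None,fx=5,fy=5,interpolation=cv2.INTER_CUBIC);cv2.imwrite('pics/w2.png',k[:,:,::-1]);c=viewer.calibration('wrist');print(proj(c,(526,238.5,132)));st()
P=ray(c,(240.5,206),132);print(P)"
```

```text
[525.35878514 243.06545213 132.        ]
1.4 [510.8 249.  230.1] [ 180.    -0.  -136.8] j [  20.8    3.2   91.9    0.    84.9 -112.4] F [ 0.1 -1.   0.2] M [ 0.031 -0.032  0.059] g 85.0
tool delta [ -3.9 -18.2 110.1]
[235.79059462 202.79554105]
1.45 [510.6 249.4 230.3] [ 180.    -0.  -136.7] j [  20.9    3.2   91.9    0.    84.9 -112.4] F [ 1.2 -0.1 -0.3] M [-0.011  0.035  0.031] g 85.2
[525.35307229 243.4983972  132.        ]
```

View pics/w2.png

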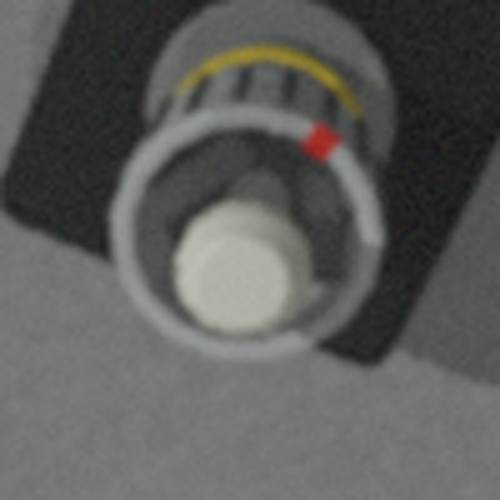

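>>> {"name": "carry_out", "arguments": {"commands": [[[85,-5,-16,25,0,0,0],[85,-5,-16,40,0,0,0],[85,-5,-16,40,0,0,0]]]}}

```text
time: 1.82
tool_pos: [524.1, 240.8, 188.5]
tcp_rot: [179.9, -0.2, -136.7]
ft_force: [-0.3, 0.1, 0.2]
finger_gap: 84.6
```

```bash
python3 -c "
from h import *
st()
im=viewer.snapshot('wrist');cv2.imwrite('pics/w3.png',im[:,:,::-1])
c=viewer.calibration('wrist');print(proj(c,(525.5,241.5,132)))
import pickle;pickle.dump(c,open('c3.pkl','wb'))"
```

```text
1.82 [524.1 240.8 188.5] [ 179.9   -0.2 -136.7] j [  19.6    6.2   93.2    0.    80.9 -113.7] F [-0.3  0.1  0.2] M [0.026 0.079 0.039] g 84.6
[256.7235931  216.43775727]
```

View pics/w3.png

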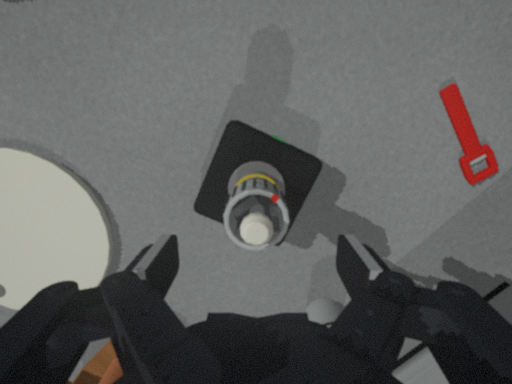

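Sleeve rim is centred at about (256.5,218), against a prediction of (256.7,216.4) for (525.5,241.5), so that position holds to about 1 mm.

```bash
python3 -c "
from h import *
c=viewer.calibration('wrist');P=ray(c,(256.5,217.5),132);print(P);st((P[0],P[1],120))"
```

```text
[526.2113574  241.94778858 132.        ]
1.88 [524.8 241.  189.8] [ 1.800e+02 -1.000e-01 -1.367e+02] j [  19.6    6.1   93.1    0.    80.9 -113.7] F [ 0.3 -0.4  0.9] M [-0.012  0.039 -0.007] g 85.2
tool delta [-1.8 -0.3 69.8]
```

>>> {"name": "carry_out", "arguments": {"commands": [[[85,-1.5,0,35,0,0,0],[85,-1.5,0,60,0,0,0],[85,-1.5,0,69,0,0,0],[85,-1.5,0,69,0,0,0],[60,-1.5,0,69,0,0,0]]], "grip_force": 25}}

```text
time: 2.5
tool_pos: [528.0, 241.8, 123.1]
tcp_rot: [-179.9, 0.1, -136.7]
ft_force: [0.6, 0.8, 1.0]
finger_gap: 69.4
```

>>> {"name": "carry_out", "arguments": {"commands": [[[52,0,0,0,0,0,0],[45,0,0,0,0,0,0],[40,0,0,0,0,0,0],[40,0,0,0,0,0,0]]]}}

```text
time: 3.0
tool_pos: [527.1, 242.4, 122.9]
tcp_rot: [179.9, 0.1, -136.7]
ft_force: [-5.0, 2.4, 7.2]
finger_gap: 47.8
```

```bash
python3 -c "
from h import *
st((526.2,242,120))"
```

```text
3.0 [527.1 242.4 122.9] [ 1.799e+02  1.000e-01 -1.367e+02] j [ 1.960e+01  9.800e+00  9.630e+01  1.000e-01  7.380e+01 -1.137e+02] F [-5.   2.4  7.2] M [0.602 0.958 0.032] g 47.8
tool delta [0.9 0.3 2.9]
```

Gripped well centred, with only small side forces. Next I turn it with a firmer grip.

>>> {"name": "carry_out", "arguments": {"commands": [[[40,0,0,0,0,0,0],[40,0,0,0,0,0,5],[40,0,0,0,0,0,10],[40,0,0,0,0,0,15],[40,0,0,0,0,0,20]]], "grip_force": 50}}

```text
time: 3.62
tool_pos: [527.0, 242.5, 123.1]
tcp_rot: [179.9, 0.1, -156.9]
ft_force: [-5.9, 2.9, 8.1]
finger_gap: 47.6
```

```bash
python3 -c "
from h import *
st((526.2,242,120))"
```

```text
3.62 [527.  242.5 123.1] [ 1.799e+02  1.000e-01 -1.569e+02] j [ 19.6   9.8  96.3   0.1  73.8 -93.6] F [-5.9  2.9  8.1] M [0.572 1.042 0.229] g 47.6
tool delta [ 1.  -0.1  3.1]
```

>>> {"name": "carry_out", "arguments": {"commands": [[[40,0,0,0,0,0,7],[40,0,0,0,0,0,14],[40,0,0,0,0,0,21],[40,0,0,0,0,0,28],[40,0,0,0,0,0,35]]]}}

```text
time: 4.25
tool_pos: [527.0, 242.7, 123.1]
tcp_rot: [179.9, 0.0, 168.1]
ft_force: [-6.9, 3.6, 9.0]
finger_gap: 47.0
```

```bash
cat >> h.py <<'E'
def mz(n=6):
    a=[];f=[]
    for i in range(n):
        s=r.sense();a.append(s['wrist_torque'][2]);f.append(s['ft_force']);viewer.snapshot('wrist')
    print('t',round(s['time'],2),'yaw',s['tcp_rot'][2].round(1),'j6',round(s['joint_pos'][5],1),'Mz %.3f sd %.3f'%(np.mean(a),np.std(a)),'F',np.mean(f,0).round(1))
E
python3 -c "
from h import *
mz()"
```

```text
t 4.5 yaw 168.3 j6 -58.7 Mz -0.129 sd 0.156 F [-6.2  3.5  8.6]
```

>>> {"name": "carry_out", "arguments": {"commands": [[[40,0,0,0,0,0,2],[40,0,0,0,0,0,4],[40,0,0,0,0,0,6],[40,0,0,0,0,0,8],[40,0,0,0,0,0,10]]]}}

```text
time: 5.18
tool_pos: [527.0, 242.7, 123.1]
tcp_rot: [179.9, -0.0, 158.2]
ft_force: [-5.4, 3.5, 8.3]
finger_gap: 47.0
```

```bash
cat >> h.py <<'E'
def q():
    s=r.sense();print('t',round(s['time'],2),'yaw',s['tcp_rot'][2].round(1),'j6',round(s['joint_pos'][5],1),'M',s['wrist_torque'].round(3),'F',s['ft_force'].round(1),s['tool_pos'].round(1),s['finger_gap'].round(1), 'eff6',np.round(s['joint_efforts'][5],3))
E
python3 -c "
from h import *
q()"
```

```text
Traceback (most recent call last):
  File "h.py", line 17, in q
    s=r.sense();print('t',round(s['time'],2),'yaw',s['tcp_rot'][2].round(1),'j6',round(s['joint_pos'][5],1),'M',s['wrist_torque'].round(3),'F',s['ft_force'].round(1),s['tool_pos'].round(1),s['finger_gap'].round(1), 'eff6',np.round(s['joint_efforts'][5],3))
                                                                                                                                                                                             ^^^^^^^^^^^^^^^^^^^^^
AttributeError: 'float' object has no attribute 'round'
```

>>> {"name": "carry_out", "arguments": {"commands": [[[40,0,0,0,0,0,2],[40,0,0,0,0,0,4],[40,0,0,0,0,0,6],[40,0,0,0,0,0,8],[40,0,0,0,0,0,10]]]}}

```text
time: 5.8
tool_pos: [527.1, 242.8, 123.2]
tcp_rot: [179.9, -0.0, 148.2]
ft_force: [-6.3, 3.2, 8.2]
finger_gap: 47.5
```

```bash
python3 -c "
from h import *
q()"
```

```text
Traceback (most recent call last):
  File "h.py", line 17, in q
    s=r.sense();print('t',round(s['time'],2),'yaw',s['tcp_rot'][2].round(1),'j6',round(s['joint_pos'][5],1),'M',s['wrist_torque'].round(3),'F',s['ft_force'].round(1),s['tool_pos'].round(1),s['finger_gap'].round(1), 'eff6',np.round(s['joint_efforts'][5],3))
                                                                                                                                                                                             ^^^^^^^^^^^^^^^^^^^^^
AttributeError: 'float' object has no attribute 'round'
```

```bash
sed -i "s/s\['finger_gap'\].round(1)/round(s['finger_gap'],1)/" h.py; python3 -c "
from h import *
q()"
```

```text
t 5.8 yaw 148.2 j6 -38.7 M [0.634 0.894 0.206] F [-6.3  3.2  8.2] [527.1 242.8 123.2] 47.5 eff6 -0.38
```

>>> {"name": "carry_out", "arguments": {"commands": [[[40,0,0,0,0,0,2],[40,0,0,0,0,0,4],[40,0,0,0,0,0,6],[40,0,0,0,0,0,8]]]}}

```text
time: 6.3
tool_pos: [527.1, 242.8, 123.1]
tcp_rot: [179.9, -0.0, 140.2]
ft_force: [-6.3, 4.5, 8.0]
finger_gap: 47.1
```

```bash
python3 -c "
from h import *
q()"
```

```text
t 6.3 yaw 140.2 j6 -30.7 M [0.646 0.841 0.215] F [-6.3  4.5  8. ] [527.1 242.8 123.1] 47.1 eff6 -0.38
```

>>> {"name": "carry_out", "arguments": {"commands": [[[40,0,0,0,0,0,2],[40,0,0,0,0,0,4],[40,0,0,0,0,0,6],[40,0,0,0,0,0,8]]]}}

```text
time: 6.8
tool_pos: [527.1, 242.8, 123.2]
tcp_rot: [179.9, -0.1, 132.2]
ft_force: [-6.5, 4.4, 8.7]
finger_gap: 47.0
```

```bash
python3 -c "
from h import *
q()"
```

```text
t 6.8 yaw 132.2 j6 -22.7 M [0.676 0.786 0.241] F [-6.5  4.4  8.7] [527.1 242.8 123.2] 47.0 eff6 -0.38
```

>>> {"name": "carry_out", "arguments": {"commands": [[[40,0,0,0,0,0,2],[40,0,0,0,0,0,4],[40,0,0,0,0,0,6],[40,0,0,0,0,0,8]]]}}

```text
time: 7.3
tool_pos: [527.2, 242.8, 123.1]
tcp_rot: [179.9, -0.1, 124.2]
ft_force: [-5.4, 3.7, 7.6]
finger_gap: 46.9
```

```bash
python3 -c "
from h import *
q()"
```

```text
t 7.3 yaw 124.2 j6 -14.7 M [0.721 0.775 0.21 ] F [-5.4  3.7  7.6] [527.2 242.8 123.1] 46.9 eff6 -0.38
```

>>> {"name": "carry_out", "arguments": {"commands": [[[40,0,0,0,0,0,2],[40,0,0,0,0,0,4],[40,0,0,0,0,0,6],[40,0,0,0,0,0,8]]]}}

```text
time: 7.8
tool_pos: [527.2, 242.8, 123.2]
tcp_rot: [179.9, -0.1, 116.2]
ft_force: [-5.2, 4.2, 7.6]
finger_gap: 46.9
```

```bash
python3 -c "
from h import *
q()"
```

```text
t 7.8 yaw 116.2 j6 -6.7 M [0.657 0.82  0.224] F [-5.2  4.2  7.6] [527.2 242.8 123.2] 46.9 eff6 -0.38
```

>>> {"name": "carry_out", "arguments": {"commands": [[[40,0,0,0,0,0,2],[40,0,0,0,0,0,4],[40,0,0,0,0,0,6],[40,0,0,0,0,0,8]]]}}

```text
time: 8.3
tool_pos: [527.2, 242.8, 123.1]
tcp_rot: [179.9, -0.1, 108.2]
ft_force: [-4.4, 4.2, 6.9]
finger_gap: 47.3
```

```bash
python3 -c "
from h import *
q()"
```

```text
t 8.3 yaw 108.2 j6 1.3 M [0.666 0.685 0.187] F [-4.4  4.2  6.9] [527.2 242.8 123.1] 47.3 eff6 -0.379
```

Turned 115° (2.0 rad) so far, and the torque is still at its base level of about 0.21 N m.

>>> {"name": "carry_out", "arguments": {"commands": [[[40,0,0,0,0,0,2],[40,0,0,0,0,0,4],[40,0,0,0,0,0,6],[40,0,0,0,0,0,8]]]}}

```text
time: 8.8
tool_pos: [527.2, 242.8, 123.2]
tcp_rot: [179.9, -0.1, 100.2]
ft_force: [-4.4, 3.9, 7.6]
finger_gap: 47.3
```

```bash
python3 -c "
from h import *
q()"
```

```text
t 8.8 yaw 100.2 j6 9.3 M [0.637 0.708 0.196] F [-4.4  3.9  7.6] [527.2 242.8 123.2] 47.3 eff6 -0.379
```

>>> {"name": "carry_out", "arguments": {"commands": [[[40,0,0,0,0,0,2],[40,0,0,0,0,0,4],[40,0,0,0,0,0,6],[40,0,0,0,0,0,8]]]}}

```text
time: 9.3
tool_pos: [527.3, 242.8, 123.2]
tcp_rot: [179.9, -0.1, 92.2]
ft_force: [-4.5, 3.8, 7.8]
finger_gap: 47.2
```

```bash
python3 -c "
from h import *
q()"
```

```text
t 9.3 yaw 92.2 j6 17.3 M [0.685 0.717 0.216] F [-4.5  3.8  7.8] [527.3 242.8 123.2] 47.2 eff6 -0.358
```

>>> {"name": "carry_out", "arguments": {"commands": [[[40,0,0,0,0,0,2],[40,0,0,0,0,0,4],[40,0,0,0,0,0,6],[40,0,0,0,0,0,8]]]}}

```text
time: 9.8
tool_pos: [527.3, 242.8, 123.2]
tcp_rot: [179.9, -0.1, 84.2]
ft_force: [-4.8, 4.7, 7.9]
finger_gap: 47.2
```

```bash
python3 -c "
from h import *
q()"
```

```text
t 9.8 yaw 84.2 j6 25.3 M [0.64  0.597 0.245] F [-4.8  4.7  7.9] [527.3 242.8 123.2] 47.2 eff6 -0.327
```

>>> {"name": "carry_out", "arguments": {"commands": [[[40,0,0,0,0,0,2],[40,0,0,0,0,0,4],[40,0,0,0,0,0,6]]]}}

```text
time: 10.18
tool_pos: [527.3, 242.8, 123.1]
tcp_rot: [179.9, -0.1, 78.2]
ft_force: [-4.2, 4.7, 7.0]
finger_gap: 47.2
```

```bash
python3 -c "
from h import *
q()"
```

```text
t 10.18 yaw 78.2 j6 31.3 M [0.583 0.537 0.291] F [-4.2  4.7  7. ] [527.3 242.8 123.1] 47.2 eff6 -0.303
```

Since about j6 = 12° the torque has climbed (effort +0.076, Mz about +0.08). A little more will make it firm.

>>> {"name": "carry_out", "arguments": {"commands": [[[40,0,0,0,0,0,2],[40,0,0,0,0,0,4],[40,0,0,0,0,0,6]]]}}

```text
time: 10.55
tool_pos: [527.4, 242.8, 123.2]
tcp_rot: [180.0, -0.2, 72.2]
ft_force: [-4.4, 4.8, 7.3]
finger_gap: 47.6
```

```bash
python3 -c "
from h import *
q()"
```

```text
t 10.55 yaw 72.2 j6 37.3 M [0.603 0.583 0.26 ] F [-4.4  4.8  7.3] [527.4 242.8 123.2] 47.6 eff6 -0.278
```

The effort is now up by 0.10 N m, which counts as firm. I'll release, rise and check.

>>> {"name": "carry_out", "arguments": {"commands": [[[60,0,0,0,0,0,0],[85,0,0,0,0,0,0],[85,0,0,0,0,0,0],[85,0,0,0,0,0,0],[85,0,0,-20,0,0,0]]]}}

```text
time: 11.18
tool_pos: [525.6, 240.8, 140.0]
tcp_rot: [-179.8, 0.1, 72.2]
ft_force: [-0.4, -0.4, -1.0]
finger_gap: 85.0
```

>>> {"name": "carry_out", "arguments": {"commands": [[[85,0,0,-30,0,0,0],[85,0,0,-60,0,0,0],[85,0,0,-90,0,0,0],[85,0,0,-90,0,0,0]]]}}

```text
time: 11.68
tool_pos: [529.0, 242.1, 236.4]
tcp_rot: [179.7, -0.3, 72.3]
ft_force: [-0.1, -0.9, 1.1]
finger_gap: 84.9
```

```bash
python3 -c "
from h import *
q()
c=viewer.calibration('wrist');u,v=proj(c,(526.5,242,132)).astype(int);im=viewer.snapshot('wrist')
a=cv2.resize(im[v-50:v+50,u-50:u+50],(400,400),interpolation=cv2.INTER_CUBIC)
t=viewer.snapshot('side')[85:185,170:270];b=cv2.resize(t,(400,400),interpolation=cv2.INTER_CUBIC)
cv2.imwrite('pics/f.png',np.hstack([a,b])[:,:,::-1]);print(u,v,[((proj(c,(526.5,242,z))-[u-50,v-50])*4).round() for z in(132,151)])"
```

```text
t 11.68 yaw 72.3 j6 37.3 M [0.027 0.007 0.082] F [-0.1 -0.9  1.1] [529.  242.1 236.4] 84.9 eff6 0.001
253 197 [array([203., 203.]), array([203., 230.])]
```

View pics/f.png

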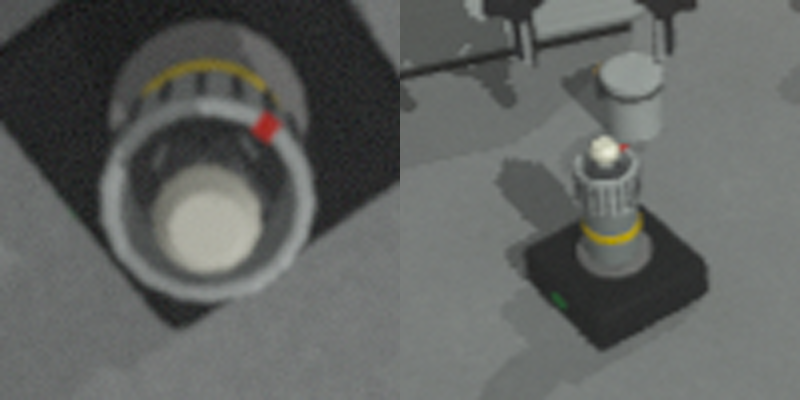

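The mark kept its place relative to the gripper, so the sleeve turned 151° without slip. The white bob stands central and upright, within about 1.5 mm. Handing in.

```bash
python3 -c "
from h import *
print(r.hand_in());q()"
```

```text
the job is handed in; nothing more can be done
None
the job is handed in; nothing more can be done
```

The white bob was loose in the yellow chuck, so I tightened that one. I gripped the sleeve once and turned it about 151° clockwise, with no regrip needed. I stopped when the resisting torque had risen about 0.10 N m above its base of about 0.21 N m. By the joint effort that was about 25° past first touch. I then released, rose clear and handed in at about 12 s.

**Checks that agreed:** The red mark stayed fixed relative to the gripper, so there was no slip. In the last pictures the bob stands upright and centred to about 1.5 mm. The tool was clear, with forces near zero. The arm never went near the blue chuck with the brown bob, and no contact with any bystander showed.

**Checks that disagreed or were not made:**
- **Wrist torque:** It is noisy, and its last two readings (0.291, then 0.260 N m) did not rise steadily, so I relied on the smoother joint-6 effort.
- **Sleeve position:** The first fixed-camera estimate was about 4 mm off the wrist camera's. The close-up wrist view settled it.
- **Jaw forces:** I could not measure these directly. I infer that they are firm from the torque rise.
- **Rest of the scene:** I did not re-measure the blue chuck or the bystanders at the end.

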